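# Open the sprung glue-stick case

### The job

Open the longer of the two flat metal cases with your fingertips: press down the release tab at its front until the sprung lid lifts, then push the lid all the way back so that it lies open against its stop by itself, and take the hand away. Grasp and lift nothing, leave the shorter case shut, do not drag or tip either case, and leave the loose things around them where they lie.

Things in the scene. Friction and masses are not known exactly. Their poses are not given: they have to be found in the camera images.
- long_case: The longer case, to be opened: loose on the bench, 2.4 kg, painted metal box. Origin: centre of the box's underside; z up, +x from the release tab (front) to the hinge (back), y along its length. Box 80 mm deep (x -40 to +40), 130 mm long (y -65 to +65); top of the shut lid 60 mm up. A 4 mm thick foot plate runs forward under the tab to x = -90 mm.
- long_case_tab_pad (a point): Middle of the tab's top face, where to press: at rest 78 mm in front of the case origin, 47 mm up. The flat tab is 28 mm wide and sticks out of the front's middle, x -50 to -90 mm. It is one rocker (pivot x = -46, z = 30 mm) with a 26 mm wide hook, top 65 mm up, that holds the lid's edge down. The point moves with the tab: 6.6 mm down at 0.2 rad, 11 mm at the stop.
- long_case_tab (a joint): Release rocker of the long case, rad: 0 at rest, grows as the tab is pressed down (the hook tips forward off the lid), frees the lid at about 0.16, stop at 0.32. Its return spring takes about 2 N at the start and 6 N at the stop, on the pad.
- long_case_lid (a joint): Lid of the long case, rad: 0 shut, 1.95 fully open at the stop. Once freed, a sprung plunger lifts it within about half a second to about 0.9, where it rests. Beyond that only its weight (about 0.12 kg) acts: let go before upright (1.57) it falls back to 0.9; past upright it falls open to the stop and stays.
- long_case_lid_edge (a point): Middle of the lid's front edge, moves with the lid; 80 mm from the hinge line. The lid is a flat metal plate, 4 mm thick, as long as the case; shut, its edge lies 42 mm in front of the case origin and 58 mm up.
- long_case_hinge (a point): Middle of the lid's hinge line on the back rim, 57 mm above the case's underside; the line runs along the case's y.
- short_case: The shorter case, to be left shut: the same construction, depth, height, tab and hook, but only 85 mm long (y from -42 to +42). Same origin and axes. 2.4 kg, loose.
- short_case_lid (a joint): Lid angle of the short case, rad: 0 shut.
- pencil: Loose carpenter pencil lying flat, 178 x 12 x 8 mm, origin at the centre of its underside. Bystander.
- clamp: Loose black spring clamp lying flat, 80 x 165 x 22 mm, origin at the centre of its underside. Bystander.
- slate_piece: Loose rectangular piece of slate lying flat, 62 x 89 x 8 mm, origin at the centre of its underside. Bystander.
- stack_a_top (a point): Obstacle: middle of the top of a fixed stack of slates at the left, about 250 x 280 mm, 320 mm high. Carry the hand round or over it.
- stack_b_top (a point): Obstacle: middle of the top of a fixed, slightly turned stack of slates, about 230 x 270 mm, 270 mm high.

How it is judged:
By the outcome, as a careful person would: the job done as asked, in the order asked, and still so for the second after the job is handed in, with the robot touching nothing.
It also fails if it takes over 48 s, if anything falls off the work surface, if the arm or the gripper's body presses on something with over 40 N, if the wrist force passes 120 N, or if a joint passes its speed limit or range.

### The arm

A 6-joint arm with a two-finger parallel gripper is mounted at the origin on the work surface; the furniture and walls round the work are solid. World frame = base frame: x ahead of the robot, y to its left, z up, the work surface at z = 0. Lengths are in m, angles in rad, forces in N, time in s.
With the tool pointing down it reaches from about 0.35 to 0.875 m from the base axis. Payload 15.5 kg.
Tool frame: the origin (TCP) lies between the finger pads; the fingertips stand 17 mm ahead of it and the grasp point (between the pads) lies 2 mm behind it; z points along the fingers, y is the line along which they close (so a half turn about z gives the same grasp; the last joint's range is limited). The gripper opens to 85 mm and grips with 20 to 120 N. Pads are 22 mm wide; open, the fingers measure 114 mm over their backs; the gripper's body (76 mm by 85 mm) begins 54 mm behind the grasp point. The pads swing forward as they close: fully open they stand 13 mm farther back than shut.
Start: joints at [1.073, 0.494, 1.345, -0, 1.302, -0.096], TCP at [0.245, 0.575, 0.248] pointing down, gripper open.
Joint ranges: [-2.91, 2.91], [-0.82, 2.16], [0.22, 2.67], [-1.22, 4.37], [0.12, 2.79], [-3.08, 3.08]. Speed limits (rad/s): [1.89, 1.89, 2.57, 3.01, 3.01, 3.01].

### API

Orientations are given as a rotation vector (axis times angle).
In Python, from plant import status, viewer, ticket, spotter gives the robot as it stands.
- The arm moves only by the tool apply_moves, never from a script. Its argument "targets" is a list of rows, each a list of 5 numbers: the closure in counts, from 0 (fully open) to 255 (shut), then the shift along the tool's x, y, z in mm, then the turn about the tool's z in rad. A call has 1 to 10 rows; each row is the pose to reach, as a shift and turn from the pose commanded when the call began, along the tool's axes at that moment; what a row does not reach only later rows make up. A row lasts 1/10 s, in which the tool goes at most 50 mm and 8.59 degrees, less where a joint would pass 70% of its speed; a pose out of reach is approached as far as the arm can. A call with a gripper value outside its range is refused whole. The fingers move at their own pace and stop on an object; "squeeze" is the grip in N (left out, the last holds). Time passes only in rows, so rows that repeat a pose let the fingers close. It gives the time, the measured TCP pose, the force and the opening at its end, in the units of the state.
- status.sense(): the state, without advancing time (a new reading comes with each control period).
- viewer.grab_frame(name): name is "scene" or "top" or "wrist"; returns (picture, depth): 400x640x3 uint8, red, green, blue; 400x640 float32, m along the optical axis (not along the pixel's ray), 0 where there is no reading.
- viewer.camera_info(name): a dict with "camera_matrix" (3x3 intrinsics, pixels), "R" (3x3) and "t" (3): a world point X has camera coordinates R X + t. Camera axes: x right, y down, z forward; pixel columns grow to the right and rows downward; lengths in m; the calibration is good to about 2 mm. A picture is of the moment at which its call begins: read the wrist's pose just before it. camera_info takes no time and is no camera call; for the wrist camera it gives the pose at the moment of the call.
- ticket.job_done(): hands the job in, once; it reports no verdict.
Trained networks look in the newest picture that a camera, given by its name, has taken for a name from the list of things; names that differ only in an ending like _2 or _b are one class to them, and where a whole thing is asked for, a point or a joint stands for the part that bears it (a point fixed in the world has none). Each returns a list of dicts, best first, with "confidence" (0 to 1); they miss things now and then, are a little off and sometimes report something else, mostly with a low value. They report only what shows in the picture. A call takes as long as a camera call.
- spotter.search_frame(camera, query): "position" ([x, y, z] in m, in world coordinates, good to about 4 mm: the middle of the surface that is visible of it).
- spotter.silhouettes(camera, query): "mask" (400x640 bool, what is visible of it).
- spotter.landmark_of(camera, query): "position" ([x, y, z] in m, in world coordinates, good to about 4 mm: a listed point, or the origin of a listed thing).
The state is a dict: "t": time; "joint_positions": joint angles; "dq": joint speeds; "joint_efforts": joint torques, N m; "ee_pos": TCP position; "tool_rot": TCP orientation; "wrist_force": force on the tool from outside, world axes, zero at the start; "moment": the same for the moment, N m; "opening": finger opening in m.
Only numpy, scipy, OpenCV 4.12 (cv2) and the standard library are available. Lean on these libraries where they do the work, as an engineer would, in place of code of your own. Each camera call takes 0.05 s, during which the arm holds its last target. There are 200 camera calls.

## Working session

There is one attempt and no reset: what is moved stays moved. The work goes in short steps, Python scripts to look and compute and a tool call to move; the robot and the scene stay as the last step left them, time stands still between calls to the robot, and variables do not carry over. Pictures are saved under pics/ and viewed, on a budget of 10 in all, crops included, one or two more only if the job needs it, and the job is handed in when it is done.

Besides the shell and the picture viewer there is one more tool, called after "Emit:" in YAML: its name, and indented under it one key for each argument. apply_moves: Moves the arm, as the interface text tells. Its arguments: {"type":"object","properties":{"targets":{"type":"array"},"squeeze":{"type":"number"}},"required":["targets"]}

```bash
ls; mkdir -p pics; python3 - <<'E'
from plant import status, viewer, spotter
import cv2,numpy as np
s=status.sense();print({k:np.round(v,3).tolist() for k,v in s.items()})
for c in ("scene","top"):
    p,d=viewer.grab_frame(c);cv2.imwrite(f"pics/{c}1.png",p[:,:,::-1])
    np.save(f"pics/{c}_d.npy",d)
    for q in ("long_case","short_case","long_case_tab_pad","long_case_hinge","long_case_lid_edge","pencil","clamp","slate_piece","stack_a_top","stack_b_top"):
        print(c,q,[(np.round(r["position"],3).tolist(),round(r["confidence"],2)) for r in spotter.landmark_of(c,q)][:3])
E
```

```text
pics
{'t': 0.0, 'joint_positions': [1.072, 0.494, 1.346, 0.0, 1.302, -0.095], 'dq': [0.0, 0.001, 0.002, 0.0, 0.001, -0.0], 'joint_efforts': [0.001, -88.216, -38.386, -0.0, 0.01, 0.0], 'ee_pos': [0.245, 0.575, 0.248], 'tool_rot': [-0.628, -3.078, 0.002], 'wrist_force': [-0.167, 0.431, -0.697], 'moment': [-0.026, 0.06, 0.014], 'opening': 0.085}
scene long_case [([0.513, 0.046, 0.001], 0.65)]
scene short_case [([0.455, -0.269, -0.002], 0.7)]
scene long_case_tab_pad [([0.436, 0.054, 0.047], 0.45)]
scene long_case_hinge [([0.549, 0.044, 0.055], 0.85)]
scene long_case_lid_edge [([0.468, 0.054, 0.059], 0.84), ([0.702, 0.031, 0.0], 0.41)]
scene pencil [([0.702, 0.03, 0.002], 0.51)]
scene clamp [([0.345, 0.362, -0.005], 0.8), ([0.511, 0.047, -0.001], 0.49)]
scene slate_piece [([0.394, 0.224, 0.003], 0.65), ([0.455, -0.27, 0.0], 0.32)]
scene stack_a_top [([0.551, 0.58, 0.319], 0.86)]
scene stack_b_top [([0.581, 0.289, 0.276], 0.64), ([0.39, 0.225, -0.003], 0.54)]
top long_case [([0.511, 0.051, 0.001], 0.56)]
top short_case [([0.459, -0.271, -0.003], 0.71)]
top long_case_tab_pad [([0.428, 0.05, 0.046], 0.56)]
top long_case_hinge [([0.548, 0.049, 0.058], 0.95)]
top long_case_lid_edge [([0.47, 0.052, 0.061], 0.6)]
top pencil [([0.699, 0.026, 0.002], 0.56)]
top clamp [([0.347, 0.363, 0.002], 0.68)]
top slate_piece [([0.388, 0.222, -0.003], 0.7)]
top stack_a_top [([0.55, 0.585, 0.321], 0.88)]
top stack_b_top [([0.581, 0.29, 0.269], 0.62)]
```

View pics/top1.png

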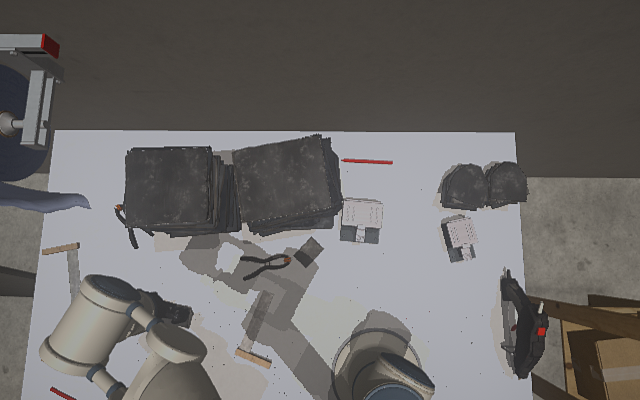

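View pics/scene1.png

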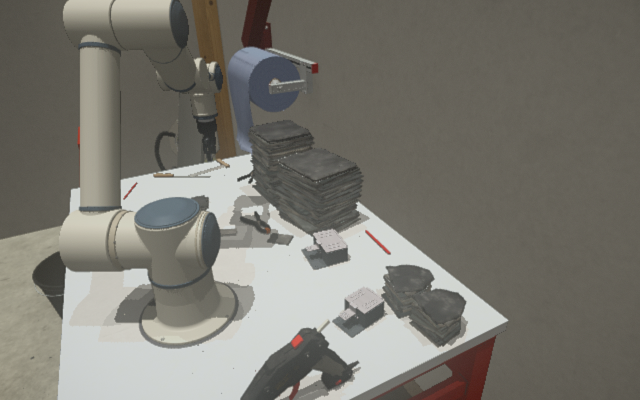

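The top picture shows the long case at (361,220), beside stack b, and the shorter case at (461,238). The scene picture agrees. Next I'll get the yaw and the first move.

```bash
cat > h.py <<'E'
import numpy as np,cv2
from plant import status,viewer,spotter
from scipy.spatial.transform import Rotation as Ro
def cloud(cam,d,info):
    K=np.array(info["camera_matrix"]);v,u=np.nonzero(d>0);z=d[v,u]
    P=np.c_[(u-K[0,2])*z/K[0,0],(v-K[1,2])*z/K[1,1],z]
    return (P-np.array(info["t"]))@np.array(info["R"])
def shift(target,yaw):
    "shift (mm) and turn to bring TCP to target, tool y along angle yaw (mod pi)"
    s=status.sense();R=Ro.from_rotvec(s["tool_rot"]).as_matrix()
    d=R.T@(np.array(target)-s["ee_pos"])*1000
    y=np.array([np.cos(yaw),np.sin(yaw),0]);l=R.T@y
    t=np.arctan2(-l[0],l[1]); t=(t+np.pi/2)%np.pi-np.pi/2
    return np.round(d,1),round(t,3)
def case_fit(cam,d,c,half=(.06,.08),z=(.052,.068)):
    P=cloud(cam,d,viewer.camera_info(cam))
    m=(abs(P[:,0]-c[0])<half[0])&(abs(P[:,1]-c[1])<half[1])&(P[:,2]>z[0])&(P[:,2]<z[1])
    return P[m]
E
python3 - <<'E'
from h import *
d=np.load("pics/top_d.npy");P=case_fit("top",d,(.511,.05))
print(len(P),P.mean(0),cv2.minAreaRect((P[:,:2]*1000).astype(np.float32)))
A=cloud("top",d,viewer.camera_info("top"))
m=(A[:,2]>.1)&(A[:,2]<.4)&(A[:,0]>.3)&(A[:,0]<.8)&(A[:,1]<.5)&(A[:,1]>-.2);B=A[m];print("stackb",B.min(0),B.max(0))
print(shift((.42,.05,.33),np.pi/2-.08)); print(shift((.33,.33,.33),np.pi/2-.08))
E
```

```text
1061 [0.51046348 0.04752061 0.06110195] ((505.5694885253906, 55.62428283691406), (145.36822509765625, 101.08174133300781), 85.59705352783203)
stackb [0.43613916 0.11176996 0.10002625] [0.7207059  0.49998963 0.32040976]
(array([-366.8, -414.3,  -81.7]), np.float64(-0.323))
(array([-174.2, -192. ,  -81.8]), np.float64(-0.323))
```

Emit:
apply_moves:
  targets:
    - [255,0,0,-50,0]
    - [255,-25,-25,-85,-0.1]
    - [255,-55,-60,-85,-0.2]
    - [255,-85,-95,-85,-0.32]
    - [255,-115,-130,-85,-0.32]
    - [255,-145,-160,-85,-0.32]
    - [255,-175,-192,-85,-0.32]
    - [255,-205,-225,-85,-0.32]
    - [255,-235,-260,-85,-0.32]
    - [255,-265,-295,-85,-0.32]
  squeeze: 20

```text
t: 2.1
ee_pos: [0.3733, 0.198, 0.3335]
tool_rot: [0.129, 3.138, 0.0]
wrist_force: [0.8, 0.2, 0.6]
opening: -0.0004
```

```bash
python3 - <<'E'
from h import *
print(status.sense()["ee_pos"],shift((.40,.05,.33),np.pi/2-.08))
E
```

```text
[0.37331393 0.19802274 0.33348179] (array([ -38.8, -145.3,    3.5]), np.float64(-0.002))
```

Emit:
apply_moves:
  targets:
    - [255,-12,-48,0,0]
    - [255,-25,-96,0,0]
    - [255,-38,-145,0,0]
    - [255,-38,-145,0,0]
    - [255,-38,-145,0,0]
    - [255,-38,-145,0,0]

```text
t: 2.7
ee_pos: [0.3988, 0.0528, 0.3333]
tool_rot: [-0.129, -3.139, -0.0]
wrist_force: [-0.0, -0.4, -0.3]
opening: 0.0004
```

```bash
python3 - <<'E'
from h import *
print(status.sense()["ee_pos"])
p,d=viewer.grab_frame("wrist");cv2.imwrite("pics/w1.png",p[:,:,::-1]);np.save("pics/w1.npy",d)
for q in ("long_case","long_case_tab_pad","long_case_hinge","long_case_lid_edge"):
    print(q,[(np.round(r["position"],4).tolist(),round(r["confidence"],2)) for r in spotter.landmark_of("wrist",q)][:2])
P=case_fit("wrist",d,(.511,.05))
print(len(P),P.mean(0),cv2.minAreaRect((P[:,:2]*1000).astype(np.float32)))
T=case_fit("wrist",d,(.43,.05),(.03,.03),(.042,.05));print("tab",len(T),T.mean(0),cv2.minAreaRect((T[:,:2]*1000).astype(np.float32)))
E
```

```text
[0.39884104 0.05276541 0.33331715]
long_case [([0.5111, 0.0492, 0.0029], 0.71)]
long_case_tab_pad []
long_case_hinge [([0.5429, 0.0434, 0.0574], 0.64), ([0.4682, 0.0547, 0.0615], 0.56)]
long_case_lid_edge [([0.4716, 0.0522, 0.0597], 0.63), ([0.5123, 0.0482, 0.0032], 0.59)]
4310 [0.50407318 0.05165853 0.06025046] ((507.87701416015625, 50.48650360107422), (130.05320739746094, 92.63579559326172), 85.21272277832031)
tab 516 [0.44095334 0.05581533 0.04668895] ((441.79541015625, 55.85092544555664), (26.782058715820312, 37.95256805419922), 85.91944122314453)
```

View pics/w1.png

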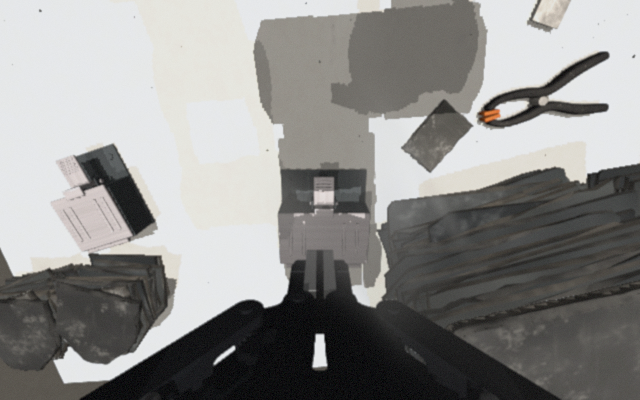

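The wrist picture shows the tab at about (323,190), with the case behind it at (325,235) and stack b close to its right. All the fits agree: origin ≈ (0.5115, 0.050), yaw -0.082.

```bash
python3 - <<'E'
from h import *
print(shift((.432,.0565,.076),np.pi/2-.082))
E
```

```text
(array([-32.7,   6.1, 257.3]), np.float64(0.001))
```

Emit:
apply_moves:
  targets:
    - [255,-32,6,40,0]
    - [255,-33,6,85,0]
    - [255,-33,6,130,0]
    - [255,-33,6,175,0]
    - [255,-33,6,215,0]
    - [255,-33,6,240,0]
    - [255,-33,6,250,0]
    - [255,-33,6,257,0]
    - [255,-33,6,257,0]
    - [255,-33,6,257,0]

```text
t: 3.95
ee_pos: [0.433, 0.0554, 0.0772]
tool_rot: [0.13, 3.137, 0.0]
wrist_force: [-0.2, -0.6, 1.0]
opening: 0.0005
```

```bash
python3 - <<'E'
from h import *
print(shift((.432,.0565,.054),np.pi/2-.082),status.sense()["ee_pos"],status.sense()["wrist_force"])
E
```

```text
(array([ 1.1,  1. , 23.2]), np.float64(-0.001)) [0.43302695 0.05543336 0.07717282] [-0.19977576 -0.55138604  0.95494402]
```

Expected contact after about 13 mm; press to about 8 mm of tab travel.

Emit:
apply_moves:
  targets:
    - [255,1,1,5,0]
    - [255,1,1,9,0]
    - [255,1,1,12,0]
    - [255,1,1,14,0]
    - [255,1,1,16,0]
    - [255,1,1,18,0]
    - [255,1,1,20,0]
    - [255,1,1,21,0]
    - [255,1,1,21,0]
    - [255,1,1,21,0]

```text
t: 4.95
ee_pos: [0.4282, 0.0566, 0.0549]
tool_rot: [-0.13, -3.133, 0.0]
wrist_force: [-13.4, 3.9, 10.8]
opening: -0.0
```

```bash
python3 - <<'E'
from h import *
p,d=viewer.grab_frame("scene");cv2.imwrite("pics/s2.png",cv2.resize(p[200:300,270:400],None,fx=5,fy=5)[:,:,::-1])
s=status.sense();print(s["ee_pos"],s["wrist_force"])
P=cloud("scene",d,viewer.camera_info("scene"))
m=(P[:,0]>.44)&(P[:,0]<.6)&(P[:,1]>-.03)&(P[:,1]<.03)&(P[:,2]>.04)
for a in np.arange(.44,.6,.01):
    q=P[m&(abs(P[:,0]-a)<.005)];print(round(a,2),len(q),np.round(np.percentile(q[:,2],[10,50,90]),3) if len(q) else "")
E
```

```text
[0.42819096 0.05658728 0.05489004] [-13.56531127   2.8520045   10.5466055 ]
0.44 94 [0.197 0.33  0.418]
0.45 157 [0.201 0.339 0.415]
0.46 109 [0.244 0.346 0.409]
0.47 87 [0.045 0.351 0.399]
0.48 43 [0.048 0.367 0.391]
0.49 16 [0.042 0.051 0.122]
0.5 23 [0.046 0.111 0.119]
0.51 19 [0.044 0.094 0.106]
0.52 19 [0.045 0.081 0.093]
0.53 19 [0.045 0.057 0.083]
0.54 26 [0.041 0.049 0.063]
0.55 13 [0.044 0.058 0.062]
0.56 0 
0.57 0 
0.58 0 
0.59 0
```

View pics/s2.png

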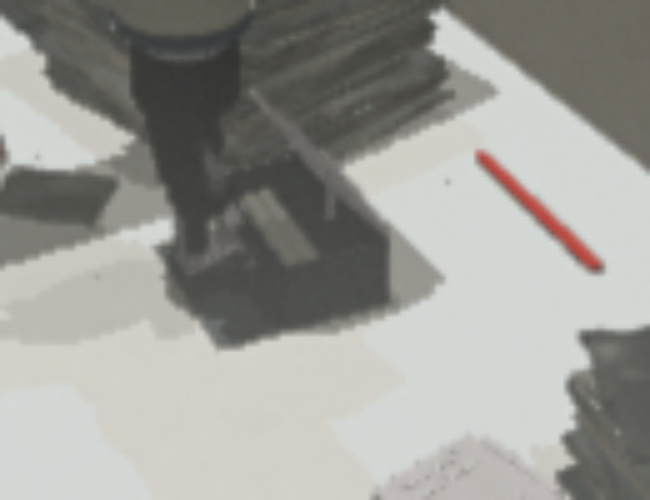

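The crop shows the lid sprung up, with the hand at (195,230) in front of it. There's a sideways reaction of 13 N, so I'll lift straight off now.

Emit:
apply_moves:
  targets:
    - [255,2,0,-5,0]
    - [255,3,0,-12,0]
    - [255,3,0,-30,0]
    - [255,3,0,-63,0]
    - [255,3,0,-63,0]
    - [255,3,0,-63,0]

```text
t: 5.6
ee_pos: [0.4291, 0.0566, 0.1191]
tool_rot: [0.13, 3.137, 0.0]
wrist_force: [-0.7, 0.6, -0.4]
opening: -0.0002
```

```bash
python3 - <<'E'
from h import *
s=status.sense();print(s["ee_pos"],s["wrist_force"])
c,ps=np.array([.5115,.05]),-.082
p,d=viewer.grab_frame("wrist");P=cloud("wrist",d,viewer.camera_info("wrist"))
T=case_fit("wrist",d,(.43,.05),(.035,.03),(.042,.05));print("tab",len(T),cv2.minAreaRect((T[:,:2]*1000).astype(np.float32)) if len(T) else "")
p,d=viewer.grab_frame("top")
for q in ("long_case","long_case_hinge","long_case_lid_edge","long_case_tab_pad"):
    print(q,[(np.round(r["position"],4).tolist(),round(r["confidence"],2)) for r in spotter.landmark_of("top",q)][:2])
f=lambda a,b,z:(*(c+[a*np.cos(ps)-b*np.sin(ps),a*np.sin(ps)+b*np.cos(ps)]),z)
for a in (-.03,.025,.04): print(a,shift(f(a,-.02,.119),np.pi/2+ps))
E
```

```text
[0.42913654 0.0566121  0.11907223] [-0.7056609   0.58046476 -0.42262648]
tab 1618 ((440.0334167480469, 55.551177978515625), (27.939224243164062, 36.57039260864258), 85.82998657226562)
long_case [([0.5126, 0.0515, -0.0028], 0.59)]
long_case_hinge [([0.5492, 0.0487, 0.0591], 0.66)]
long_case_lid_edge [([0.4975, 0.0474, 0.124], 0.75)]
long_case_tab_pad [([0.5072, 0.052, 0.0025], 0.67)]
-0.03 (array([-53.6, -19.7,  -1.3]), np.float64(-0.001))
0.025 (array([-108.6,  -19.7,   -1.4]), np.float64(-0.001))
0.04 (array([-123.6,  -19.7,   -1.4]), np.float64(-0.001))
```

Case and tab are where they were. Push the lid back at the present height.

Emit:
apply_moves:
  targets:
    - [255,-10,-20,-1,0]
    - [255,-40,-20,-1,0]
    - [255,-60,-20,-1,0]
    - [255,-68,-20,-1,0]
    - [255,-74,-20,-1,0]
    - [255,-80,-20,-1,0]
    - [255,-86,-20,-1,0]
    - [255,-92,-20,-1,0]
    - [255,-98,-20,-1,0]
    - [255,-98,-20,-1,0]

```text
t: 6.9
ee_pos: [0.5254, 0.0286, 0.1193]
tool_rot: [0.13, 3.138, -0.0]
wrist_force: [-0.4, 0.2, -0.7]
opening: 0.0
```

Emit:
apply_moves:
  targets:
    - [255,-6,0,0,0]
    - [255,-12,0,0,0]
    - [255,-17,0,0,0]
    - [255,-21,0,0,0]
    - [255,-25,0,0,0]
    - [255,-27,0,0,0]
    - [255,-27,0,0,0]
    - [255,-27,0,0,0]
    - [255,-27,0,0,0]

```text
t: 7.8
ee_pos: [0.5512, 0.0264, 0.1193]
tool_rot: [-0.13, -3.139, -0.0]
wrist_force: [0.3, 0.4, -0.0]
opening: -0.0002
```

```bash
cat > lid.py <<'E'
from h import *
s=status.sense();print(s["t"],s["ee_pos"],s["wrist_force"])
p,d=viewer.grab_frame("top");p,d=viewer.grab_frame("scene");cv2.imwrite("pics/s_%d.png"%(s["t"]*100),cv2.resize(p[180:320,260:400],None,fx=4,fy=4)[:,:,::-1])
for c in ("scene","top"):
  for q in ("long_case","long_case_hinge","long_case_lid_edge","short_case","pencil","slate_piece","clamp"):
    print(c,q,[(np.round(r["position"],3).tolist(),round(r["confidence"],2)) for r in spotter.landmark_of(c,q)][:1])
print(int(s["t"]*100))
E
python3 lid.py
```

```text
7.8 [0.55121708 0.02640082 0.11927805] [ 0.34574364  0.43970886 -0.04031948]
scene long_case [([0.513, 0.047, 0.002], 0.59)]
scene long_case_hinge [([0.546, 0.043, 0.057], 0.56)]
scene long_case_lid_edge [([0.577, 0.044, 0.135], 0.74)]
scene short_case [([0.455, -0.271, 0.001], 0.67)]
scene pencil [([0.702, 0.028, 0.0], 0.43)]
scene slate_piece [([0.389, 0.224, 0.002], 0.66)]
scene clamp [([0.347, 0.361, -0.004], 0.71)]
top long_case [([0.508, 0.051, 0.003], 0.64)]
top long_case_hinge [([0.55, 0.049, 0.056], 0.98)]
top long_case_lid_edge []
top short_case [([0.456, -0.271, -0.001], 0.94)]
top pencil []
top slate_piece []
top clamp []
780
```

The lid is at about its stop. Withdraw forward, then up.

Emit:
apply_moves:
  targets:
    - [255,10,0,0,0]
    - [255,40,0,-10,0]
    - [255,80,0,-50,0]
    - [255,115,0,-90,0]
    - [255,140,0,-135,0]
    - [255,150,0,-180,0]
    - [255,150,0,-180,0]
    - [255,150,0,-180,0]
    - [255,150,0,-180,0]
    - [255,150,0,-180,0]

```text
t: 9.6
ee_pos: [0.4015, 0.0388, 0.2979]
tool_rot: [-0.13, -3.136, -0.0]
wrist_force: [-0.5, 0.5, -0.4]
opening: 0.0
```

```bash
python3 lid.py; cp pics/s_[89]*.png pics/final.png; ls pics
```

```text
9.6 [0.4014776  0.03877038 0.29788419] [-0.53387998  0.50450477 -0.40623383]
scene long_case [([0.512, 0.046, -0.004], 0.95)]
scene long_case_hinge [([0.544, 0.043, 0.054], 0.8)]
scene long_case_lid_edge [([0.58, 0.047, 0.131], 0.66)]
scene short_case [([0.456, -0.267, -0.003], 0.75)]
scene pencil [([0.703, 0.029, 0.0], 0.52)]
scene slate_piece [([0.394, 0.223, -0.001], 0.73)]
scene clamp [([0.347, 0.363, -0.005], 0.48)]
top long_case [([0.51, 0.05, -0.001], 0.74)]
top long_case_hinge [([0.549, 0.049, 0.059], 0.97)]
top long_case_lid_edge [([0.577, 0.041, 0.13], 0.89)]
top short_case [([0.456, -0.273, -0.002], 0.84)]
top pencil [([0.699, 0.027, 0.002], 0.68)]
top slate_piece [([0.385, 0.223, -0.002], 0.87)]
top clamp [([0.346, 0.361, 0.003], 0.95)]
960
final.png
s2.png
s_780.png
s_960.png
scene1.png
scene_d.npy
top1.png
top_d.npy
w1.npy
w1.png
```

View pics/final.png

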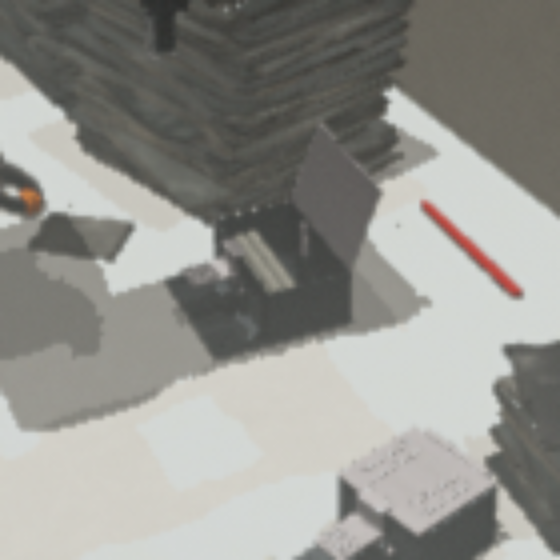

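The final crop shows the long case's lid leaning back past upright at (340,190). The short case is shut at (420,480) and the hand is clear at (165,20).

```bash
python3 -c "
from plant import ticket
print(ticket.job_done())"
```

```text
the job is handed in; nothing more can be done
None
```

The longer case is open. I pressed its tab with the shut fingertips until the lid sprang up, pushed the lid back past upright to its stop, and drew the hand away. I handed the job in at about 10.5 s of the 48 s allowed.

- **Lid:** both cameras put its edge about 30 mm behind the hinge and 130 mm up, which matches the 1.95 rad stop. It stays there with the hand about 0.2 m clear.
- **Everything else:** the short case is shut. Both cases, the pencil, the slate piece and the clamp are where they were, within measuring error (a few mm).
- **Sideways force:** during the press the wrist felt about 13 N sideways, more than the tab spring alone explains. The tab measured within 2 mm of its earlier place afterwards, so I saw no dragging.
- **Missed or wrong detections:** with the hand over the case, the top camera missed the lid edge, pencil, slate piece and clamp. After the press it also reported the tab pad at a clearly wrong place, which I ignored. The final look found everything I asked for in both cameras.

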